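Shuttle a connector carrier into the green corner

ROBOT

A 7-joint arm with a two-finger parallel gripper is mounted at the origin on a cart in front of the work surface, level with it; the furniture and walls round the work are solid. World frame = base frame: x ahead of the robot, y to its left, z up, the work surface at z = 0. Lengths are in m, angles in rad, forces in N, time in s.
With the tool pointing down it reaches from about 0.4 to 0.875 m from the base axis. Payload 19.3 kg.
Tool frame: the origin (TCP) lies between the finger pads; the fingertips stand env.nose_length ahead of it and the grasp point (between the pads) lies 3 mm ahead of it (env.nose_length is the distance from the TCP to the fingertips, in m); z points along the fingers, y is the line along which they close (so a half turn about z gives the same grasp; the last joint's range is limited). The gripper opens to 85 mm and grips with 20 to 120 N. Pads are 22 mm wide; open, the fingers measure 114 mm over their backs; the gripper's body (76 mm by 85 mm) begins 54 mm behind the grasp point. The pads swing forward as they close: fully open they stand 13 mm farther back than shut.
Start: joints at [1.061, 0.521, -0.036, 1.599, 0.021, 1.021, -0.113], TCP at [0.266, -0.566, 0.253] pointing down, gripper open.
Joint ranges: [-2.91, 2.91], [-0.3, 2.13], [-1.5, 1.42], [0.17, 2.43], [-1.26, 4.41], [0.16, 1.93], [-2.52, 2.52]. Speed limits (rad/s): [1.89, 1.89, 2.39, 2.39, 3.01, 3.01, 3.01].

INTERFACE

Orientations are given as [roll, pitch, yaw] about the fixed x, y, z axes, in that order (R = Rz(yaw) Ry(pitch) Rx(roll)).
In Python, from cell import status, get_image, camera_model, env gives the robot as it stands. The module is installed in compiled form; this text tells all that it offers.
- The arm moves only by the tool move_arm, never from a script. Its argument "moves" is a list of rows, each an object of numbers: "x", "y", "z": the shift along the tool's x, y, z in mm; "yaw": the turn about the tool's z in degrees; "fingers": the finger opening in mm, from 0 to 85.4. In form: [{"x": .., "y": .., "z": .., "yaw": .., "fingers": ..}, ...]. A call has exactly 5 rows; each row shifts and turns the commanded pose from where the row before left it, along the tool's axes as they then stand; what a row does not reach is not made up. A row lasts 1/12 s, in which the tool goes at most 41.7 mm and 7.16 degrees, less where a joint would pass 70% of its speed; a pose out of reach is approached as far as the arm can. A call with a gripper value outside its range is refused whole. The fingers move at their own pace and stop on an object; "squeeze" is the grip in N (left out, the last holds). Time passes only in rows, so rows that do not move let the fingers close, or fill a call up. It gives the time, the measured TCP pose, the force, the opening and the grip force at its end, in the units of the state.
- status.get_state(): the state, without advancing time (a new reading comes with each control period).
- get_image(name): name is "side" or "top"; returns (picture, depth): 420x560x3 uint8, red, green, blue; 420x560 float32, m along the optical axis (not along the pixel's ray), 0 where there is no reading.
- camera_model(name): a dict with "vertical_fov" (degrees; the focal length in pixels is half the picture's height over the tangent of half this angle, whatever the lens; pixels are square), "cx", "cy" (the principal point, pixels), "view" (4x4, takes a point from world to camera coordinates). Camera axes: x right, y down, z forward; pixel columns grow to the right and rows downward; lengths in m; the calibration is good to about 2 mm. A picture is of the moment at which its call begins. camera_model takes no time and is no camera call.
- env.finish_job(): hands the job in; it is judged then, once.
The state is a dict: "t": time; "q": joint angles; "joint_velocities": joint speeds; "joint_efforts": joint torques, N m; "tool_pos": TCP position; "orientation": TCP orientation; "force": force on the tool from outside, world axes, zero at the start; "wrist_torque": the same for the moment, N m; "grip_width": finger opening in m; "finger_force": force on a finger pad.
Only numpy, scipy, OpenCV 4.12 (cv2) and the standard library are available. Lean on these libraries where they do the work, as an engineer would, in place of code of your own. Each camera call takes 0.05 s, during which the arm holds its last target. There are 200 camera calls.

TASK

Bring the carrier with the red knob into the tray's green corner: first slide the carrier that stands there sideways into the empty corner and press it home against the brass stop screw, then slide the red one forward into the green corner and press it home against its own stop screw. Press gently, with about 10 N for about half a second each time, and never harder than 20 N. Slide the carriers on the tray floor without lifting them, leave the third carrier and the things around the tray where they are, and let go at the end.

Things in the scene. Friction and masses are not known exactly. Their poses are not given: they have to be found in the camera images.
- tray: Fixed tray, 212 mm square, inside 200, rim 18 and slippery white floor 4 mm above the bench, no partitions. Origin: centre, at bench height; x to the far wall, y to the left. Carriers stand at about (mm): red x -50 y 50; blue or yellow x 35 y 50 (green corner); the other x -50 y -50; far right is empty. Gaps are 1 mm or more: slid straight along its own row or column, a carrier clears the others.
- red_carrier: Black plate 78 x 78 x 12 mm, loose, 0.2 to 0.4 kg, with a square red knob 18 x 18 mm in its centre, 12 to 46 mm above the underside. A D connector (12 x 40 mm, long along y, top at 26 mm) is fixed 27 mm to the knob's +x side, so grip the knob across y, where nothing stands. Origin: centre of the underside, z up; axes along the tray's.
- blue_carrier: Black plate 78 x 78 x 12 mm, loose, 0.2 to 0.4 kg, with a square blue knob 18 x 18 mm in its centre, 12 to 46 mm above the underside. A D connector (12 x 53 mm, long along y, top at 26 mm) is fixed 27 mm to the knob's +x side, so grip the knob across y, where nothing stands. Origin: centre of the underside, z up; axes along the tray's.
- yellow_carrier: Black plate 78 x 78 x 12 mm, loose, 0.2 to 0.4 kg, with a square yellow knob 18 x 18 mm in its centre, 12 to 46 mm above the underside. A D connector (12 x 40 mm, long along y, top at 26 mm) is fixed 27 mm to the knob's +x side, so grip the knob across y, where nothing stands. Origin: centre of the underside, z up; axes along the tray's.
- stop_side: Rigid brass stop screw (12 mm flat tip) in a black block on the tray's right (-y) wall. Stops what is slid right along the far row. Origin: on the wall's inner face, tray x 36, y -100 mm; 11.5 mm above the bench. The tip stands 4 to 24 mm into the tray from there, a different, unmeasured amount each time: find it by touch. A carrier is home when it bears on the tip; sliding it there takes 0.5 to 4 N.
- stop_far: Rigid brass stop screw (12 mm flat tip) in a black block on the tray's far (+x) wall. Stops what is slid forward in the left column. Origin: on the wall's inner face, tray x 100, y 50 mm; 11.5 mm above the bench. The tip stands 4 to 24 mm into the tray from there, a different, unmeasured amount each time: find it by touch. A carrier is home when it bears on the tip; sliding it there takes 0.5 to 4 N.
- glue_bottle: White dispensing bottle with a red nozzle, diameter 32, 90 mm tall, standing left of the tray; leave alone. Origin: centre of the underside.
- wire_reel: Wire reel, red with black flanges, diameter 60, 50 mm tall, standing right of the tray; leave alone. Origin: centre of the underside.
- dish: Grey dish of small hardware, diameter 67, 24 mm tall, at the far right of the tray; leave alone. Origin: centre of the underside.

How it is judged:
By the outcome, as a careful person would: the job done as asked, in the order asked, and still so for the second after the job is handed in, with the robot touching nothing.
It also fails if it takes over 72 s, if anything falls off the work surface, if the arm or the gripper's body presses on something with over 40 N, if the wrist force passes 120 N, or if a joint passes its speed limit or range.

## Working session

There is one attempt and no reset: what is moved stays moved. The work goes in short steps, Python scripts to look and compute and a tool call to move; the robot and the scene stay as the last step left them, time stands still between calls to the robot, and variables do not carry over. Pictures are saved under pics/ and viewed, at most 10 in all, crops included, and the job is handed in when it is done.

Besides the shell and the picture viewer there is one more tool, called after ">>>" in YAML: its name, and indented under it one key for each argument. move_arm: Moves the arm, as the interface text tells. Its arguments: {"type":"object","properties":{"moves":{"type":"array","items":{"type":"object","properties":{"x":{"type":"number"},"y":{"type":"number"},"z":{"type":"number"},"yaw":{"type":"number"},"fingers":{"type":"number"}}}},"squeeze":{"type":"number"}},"required":["moves"]}

```bash
mkdir -p pics; cat > h.py <<'E'
import numpy as np, cv2
from cell import status,get_image,camera_model,env
def cam(n):
    m=camera_model(n); f=210/np.tan(np.radians(m["vertical_fov"])/2); return m,f,np.linalg.inv(np.array(m["view"]))
def cloud(n,d):
    m,f,I=cam(n); v,u=np.mgrid[0:420,0:560]
    P=np.stack([(u-m["cx"])/f*d,(v-m["cy"])/f*d,d,np.ones_like(d)],-1)
    return (P@I.T)[...,:3]
E
python3 - <<'E'
from h import *
s=status.get_state(); print({k:np.round(v,4) for k,v in s.items()}, env.nose_length)
for n in("top","side"):
    p,d=get_image(n); cv2.imwrite(f"pics/{n}0.png",p[...,::-1]); np.savez(f"{n}0.npz",p=p,d=d)
    m,f,I=cam(n); print(n,f,I.round(3).tolist())
E
```

```text
{'t': np.float64(0.0), 'q': array([ 1.0608,  0.522 , -0.0363,  1.6   ,  0.0212,  1.0211, -0.1128]), 'joint_velocities': array([-0.001 ,  0.0008,  0.0003,  0.0011, -0.0005, -0.0002,  0.0009]), 'joint_efforts': array([ 4.00000e-04, -9.27102e+01,  1.97930e+00, -3.69922e+01,
        1.76000e-02,  8.50000e-03,  0.00000e+00]), 'tool_pos': array([ 0.2659, -0.5653,  0.2527]), 'orientation': array([-3.1404e+00,  1.0000e-04,  4.3980e-01]), 'force': array([-0.1609, -0.1377, -0.6201]), 'wrist_torque': array([-0.0271, -0.0035, -0.0563]), 'finger_force': np.float64(0.0), 'grip_width': np.float64(0.085)} 0.022
top 500.04945858210397 [[-0.003, -0.998, 0.066, 0.557], [-1.0, 0.003, 0.002, 0.022], [-0.002, -0.066, -0.998, 1.08], [0.0, 0.0, 0.0, 1.0]]
side 530.2999819513439 [[-0.996, -0.062, 0.069, 0.546], [-0.092, 0.557, -0.825, 0.988], [0.013, -0.828, -0.561, 0.702], [0.0, 0.0, 0.0, 1.0]]
```

View pics/top0.png

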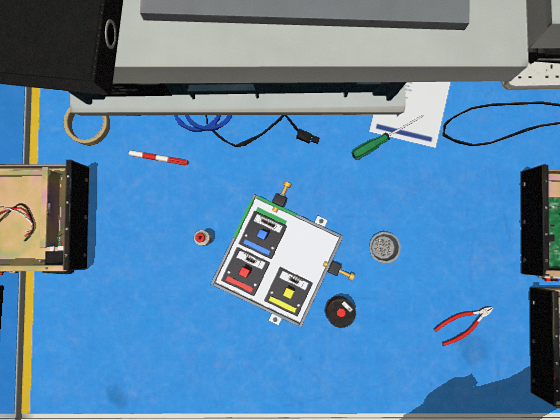

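```bash
python3 - <<'E'
from h import *
z=np.load("top0.npz"); p,d=z["p"],z["d"]; P=cloud("top",d)
hsv=cv2.cvtColor(p,cv2.COLOR_RGB2HSV); H,S,V=hsv[...,0].astype(int),hsv[...,1],hsv[...,2]
for n,mk in dict(red=(H<8)|(H>172),yel=(H>20)&(H<35),blue=(H>100)&(H<130),green=(H>45)&(H<85)).items():
    mk=(mk&(S>110)&(V>60)).astype(np.uint8); k,l,st,c=cv2.connectedComponentsWithStats(mk)
    for i in range(1,k):
        if st[i,4]>40:
            m=l==i; q=P[m&(d>0)]
            top=q[q[:,2]>np.percentile(q[:,2],90)-.004]
            pts=top[:,:2].astype(np.float32)
            print(n,st[i],q.mean(0).round(4),"top",len(top),np.median(top,0).round(4),cv2.minAreaRect(pts*1000))
E
```

```text
red [142 153  14   7  73] [0.7559 0.314  0.0114] top 48 [0.7558 0.314  0.0126] ((755.736328125, 313.9874572753906), (27.521501541137695, 10.960596084594727), 77.62748718261719)
red [167 157  21   8 105] [0.7452 0.2524 0.0114] top 70 [0.7463 0.2546 0.013 ] ((745.8007202148438, 254.4685516357422), (38.94997787475586, 10.70241641998291), 79.8895034790039)
red [ 12 207  20  15  41] [0.635  0.5816 0.012 ] top 29 [0.6371 0.5755 0.0133] ((634.214111328125, 580.972900390625), (49.15671920776367, 11.335289001464844), 56.173667907714844)
red [195 233  10   9  72] [0.5788 0.1921 0.0724] top 17 [0.5788 0.1929 0.0766] ((578.712158203125, 193.8610076904297), (10.408844947814941, 14.352567672729492), 37.45526885986328)
red [239 267  11  11  87] [0.5077 0.1045 0.0466] top 65 [0.5077 0.1044 0.0499] ((508.0285339355469, 105.1668472290039), (16.71739959716797, 16.519962310791016), 62.773738861083984)
red [226 276  27  16 147] [0.4817 0.1176 0.0165] top 116 [0.4829 0.1174 0.0172] ((481.5658264160156, 117.72235870361328), (59.52201461791992, 10.601737976074219), 63.847660064697266)
red [337 308   9  10  
[... 3387 characters left out ...]
6209 0.109  0.0181] top 94 [0.6226 0.1091 0.0186] ((621.48095703125, 109.0396499633789), (5.549056529998779, 89.2932357788086), 64.44648742675781)
green [548 198  12   9  66] [ 0.6517 -0.5379  0.0467] top 55 [ 0.6522 -0.5382  0.0448] ((650.8394165039062, -523.919921875), (52.536739349365234, 16.54791831970215), 88.1839828491211)
green [256 208  30  17 140] [0.6256 0.0502 0.0043] top 104 [0.6255 0.05   0.0049] ((625.4307250976562, 50.081932067871094), (67.65106201171875, 9.715170860290527), 64.4773178100586)
green [549 208  11  60 519] [ 0.5789 -0.5367  0.0446] top 399 [ 0.5838 -0.5372  0.0451] ((576.989013671875, -535.5718994140625), (23.03078269958496, 121.67533874511719), 87.4254379272461)
```

Top view: red knob at pixel (244,272), blue at (262,234) in the green corner, yellow at (288,293). The empty corner is around (313,247), with the brass screws at (284,188) and (345,273). Next I'll fit the tray yaw precisely.

```bash
python3 - <<'E'
from h import *
from scipy.optimize import least_squares
z=np.load("top0.npz"); p,d=z["p"],z["d"]; P=cloud("top",d).reshape(-1,3)
c=P[:,:2]-[.538,.035]; m=(np.hypot(*c.T)<.17)&(P[:,2]>.015)&(P[:,2]<.0215)
Q=P[m][:,:2]
def loc(v,Q):
    a=v[2]; e=Q-v[:2]; return np.c_[e@[np.cos(a),np.sin(a)],e@[-np.sin(a),np.cos(a)]]
def res(v):  # rim points: Chebyshev radius = 103 mm
    L=np.abs(loc(v,Q)).max(1)*1000-103; return L
v=np.array([.538,.035,-.442])
for _ in range(3):
    L=np.abs(res(v)); Q0=Q; Q=Q[L<8]; v=least_squares(res,v,loss='soft_l1',x_scale=[.01,.01,.1]).x
    print(len(Q),v,np.degrees(v[2]),np.std(res(v)))
for n,k in dict(red=(.5080,.1050),blue=(.5852,.0684),yel=(.4655,.0144)).items(): print(n,loc(v,np.array([k]))*1000)
np.save("tray.npy",v)
E
```

```text
934 [ 0.53299506  0.03762586 -0.44369744] -25.421990581077157 2.626524110963142
911 [ 0.53286076  0.03769005 -0.44343994] -25.407236817820195 1.7133279495809737
911 [ 0.53286076  0.03769005 -0.44343994] -25.40723682815079 1.71332794958079
red [[-51.33553237  50.13331422]]
blue [[34.10097091 50.19582598]]
yel [[-50.8531195  -49.93854635]]
```

>>> move_arm:
  moves:
    - {"x": 28,"y": -22,"fingers": 60}
    - {"x": 28,"y": -22}
    - {"x": 28,"y": -22}
    - {"x": 28,"y": -22}
    - {"x": 28,"y": -22}

```text
invalid input
```

>>> move_arm:
  moves:
    - {"x": 28,"y": -22}
    - {"x": 28,"y": -22}
    - {"x": 28,"y": -22}
    - {"x": 28,"y": -22}
    - {"x": 28,"y": -22}

```text
invalid input
```

>>> move_arm:
  moves:
    - {"x": 28,"y": -22,"z": 0,"yaw": 0,"fingers": 60}
    - {"x": 28,"y": -22,"z": 0,"yaw": 0,"fingers": 60}
    - {"x": 28,"y": -22,"z": 0,"yaw": 0,"fingers": 60}
    - {"x": 28,"y": -22,"z": 0,"yaw": 0,"fingers": 60}
    - {"x": 28,"y": -22,"z": 0,"yaw": 0,"fingers": 60}

```text
t: 0.52
tool_pos: [0.3462, -0.4047, 0.2531]
orientation: [-3.141, 0.0, 0.44]
force: [1.0, -0.9, 0.0]
grip_width: 0.0598
finger_force: 0.0
```

>>> move_arm:
  moves:
    - {"x": 28,"y": -22,"z": 0,"yaw": 0,"fingers": 60}
    - {"x": 28,"y": -22,"z": 0,"yaw": 0,"fingers": 60}
    - {"x": 28,"y": -22,"z": 0,"yaw": 0,"fingers": 60}
    - {"x": 28,"y": -22,"z": 0,"yaw": 0,"fingers": 60}
    - {"x": 28,"y": -22,"z": 0,"yaw": 0,"fingers": 60}

```text
t: 0.93
tool_pos: [0.4261, -0.2456, 0.2533]
orientation: [-3.142, 0.0, 0.44]
force: [0.2, -0.4, 0.0]
grip_width: 0.06
finger_force: 0.0
```

>>> move_arm:
  moves:
    - {"x": 28,"y": -22,"z": 0,"yaw": 0,"fingers": 60}
    - {"x": 28,"y": -22,"z": 0,"yaw": 0,"fingers": 60}
    - {"x": 28,"y": -22,"z": 0,"yaw": 0,"fingers": 60}
    - {"x": 28,"y": -22,"z": 0,"yaw": 0,"fingers": 60}
    - {"x": 28,"y": -22,"z": 0,"yaw": 0,"fingers": 60}

```text
t: 1.35
tool_pos: [0.506, -0.0864, 0.2532]
orientation: [-3.141, 0.0, 0.44]
force: [0.8, 0.4, 0.3]
grip_width: 0.0604
finger_force: 0.0
```

>>> move_arm:
  moves:
    - {"x": 28,"y": -22,"z": 0,"yaw": 0,"fingers": 60}
    - {"x": 28,"y": -22,"z": 0,"yaw": 0,"fingers": 60}
    - {"x": 28,"y": -22,"z": 0,"yaw": 0,"fingers": 60}
    - {"x": 28,"y": -22,"z": 0,"yaw": 0,"fingers": 60}
    - {"x": 28,"y": -22,"z": 0,"yaw": 0,"fingers": 60}

```text
t: 1.77
tool_pos: [0.5858, 0.0727, 0.2531]
orientation: [-3.142, 0.001, 0.44]
force: [-0.3, -0.3, 0.3]
grip_width: 0.0601
finger_force: 0.0
```

```bash
python3 -c "
from h import *
s=status.get_state(); print({k:np.round(v,4) for k,v in s.items() if k in('t','q','tool_pos','orientation','force')})"
```

```text
{'t': np.float64(1.7667), 'q': array([-0.0486,  0.4749, -0.2469,  1.6858,  0.1334,  0.9978, -1.4729]), 'tool_pos': array([0.5858, 0.0727, 0.2531]), 'orientation': array([-3.1415e+00,  5.0000e-04,  4.3970e-01]), 'force': array([-0.2831, -0.2893,  0.3228])}
```

>>> move_arm:
  moves:
    - {"x": 0,"y": 0,"z": 0,"yaw": -6.47,"fingers": 45}
    - {"x": 0,"y": 0,"z": 0,"yaw": -6.47,"fingers": 45}
    - {"x": 0,"y": 0,"z": 0,"yaw": -6.47,"fingers": 45}
    - {"x": 0,"y": 0,"z": 0,"yaw": -6.47,"fingers": 45}
    - {"x": 0,"y": 0,"z": 0,"yaw": -6.47,"fingers": 45}

```text
t: 2.18
tool_pos: [0.5853, 0.0711, 0.253]
orientation: [-3.141, 0.0, 1.01]
force: [0.5, -0.1, -0.8]
grip_width: 0.0453
finger_force: 0.0
```

>>> move_arm:
  moves:
    - {"x": 0,"y": 0,"z": 0,"yaw": -6.47,"fingers": 45}
    - {"x": 0,"y": 0,"z": 0,"yaw": -6.47,"fingers": 45}
    - {"x": 0,"y": 0,"z": 0,"yaw": -6.47,"fingers": 45}
    - {"x": 0,"y": 0,"z": 0,"yaw": -6.47,"fingers": 45}
    - {"x": 0,"y": 0,"z": 0,"yaw": -6.47,"fingers": 45}

```text
t: 2.6
tool_pos: [0.5853, 0.0709, 0.253]
orientation: [-3.141, 0.0, 1.575]
force: [-0.1, 0.7, 0.8]
grip_width: 0.0451
finger_force: 0.0
```

>>> move_arm:
  moves:
    - {"x": 0,"y": 0,"z": 0,"yaw": -6.47,"fingers": 45}
    - {"x": 0,"y": 0,"z": 0,"yaw": -6.47,"fingers": 45}
    - {"x": 0,"y": 0,"z": 0,"yaw": -6.47,"fingers": 45}
    - {"x": 0,"y": 0,"z": 0,"yaw": -6.47,"fingers": 45}
    - {"x": 0,"y": 0,"z": 0,"yaw": -6.47,"fingers": 45}

```text
t: 3.02
tool_pos: [0.5853, 0.0709, 0.253]
orientation: [-3.141, -0.0, 2.139]
force: [-0.0, 0.0, -0.2]
grip_width: 0.045
finger_force: 0.0
```

>>> move_arm:
  moves:
    - {"x": 0,"y": 0,"z": 0,"yaw": -6.47,"fingers": 45}
    - {"x": 0,"y": 0,"z": 0,"yaw": -6.47,"fingers": 45}
    - {"x": 0,"y": 0,"z": 0,"yaw": -6.47,"fingers": 45}
    - {"x": 0,"y": 0,"z": 0,"yaw": -6.47,"fingers": 45}
    - {"x": 0,"y": 0,"z": 0,"yaw": -6.47,"fingers": 45}

```text
t: 3.43
tool_pos: [0.5854, 0.0709, 0.2531]
orientation: [-3.141, -0.0, 2.704]
force: [0.2, -1.3, -0.3]
grip_width: 0.0448
finger_force: 0.0
```

```bash
cat >> h.py <<'E'
def st():
    s=status.get_state(); a=s["orientation"][2]; p=s["tool_pos"]; v=np.load("tray.npy"); ex=np.array([np.cos(v[2]),np.sin(v[2])]); ey=np.array([-ex[1],ex[0]])
    e=p[:2]-v[:2]; f=s["force"]
    print("t %.2f tray xy %.2f %.2f z %.2f yaw-err %.2f deg"%(s["t"],e@ex*1e3,e@ey*1e3,p[2]*1e3,np.degrees(a-v[2]-np.pi)),"F tray %.2f %.2f %.2f"%(f[:2]@ex,f[:2]@ey,f[2]),"grip %.1f %.1f"%(s["grip_width"]*1e3,s["finger_force"]),np.round(s["q"],2))
E
python3 -c "
from h import *
st()"
```

```text
t 3.43 tray xy 33.18 52.50 z 253.05 yaw-err 0.32 deg F tray 0.79 -1.08 -0.34 grip 44.8 0.0 [ 0.31  0.57 -0.78  1.67  0.44  1.09  0.54]
```

>>> move_arm:
  moves:
    - {"x": -1.3,"y": -2.3,"z": 35,"yaw": 0.2,"fingers": 45}
    - {"x": 0,"y": 0,"z": 35,"yaw": 0,"fingers": 45}
    - {"x": 0,"y": 0,"z": 35,"yaw": 0,"fingers": 45}
    - {"x": 0,"y": 0,"z": 35,"yaw": 0,"fingers": 45}
    - {"x": 0,"y": 0,"z": 33,"yaw": 0,"fingers": 45}

```text
t: 3.85
tool_pos: [0.5851, 0.0681, 0.0782]
orientation: [-3.141, -0.001, 2.695]
force: [0.4, 0.6, 0.1]
grip_width: 0.045
finger_force: 0.0
```

```bash
python3 - <<'E'
from h import *
st()
p,d=get_image("side"); z=cv2.resize(p[...,::-1][130:340,150:430],None,fx=2.6,fy=2.6,interpolation=cv2.INTER_CUBIC); cv2.imwrite("pics/side1.png",z); st()
E
```

```text
t 3.85 tray xy 34.14 49.93 z 78.24 yaw-err -0.20 deg F tray 0.14 0.70 0.10 grip 45.0 0.0 [ 0.22  0.78 -0.64  1.8   0.63  0.79  0.37]
t 3.90 tray xy 32.06 48.30 z 72.68 yaw-err -0.18 deg F tray -5.23 -3.27 -8.23 grip 45.1 0.0 [ 0.22  0.79 -0.64  1.8   0.64  0.78  0.37]
```

View pics/side1.png

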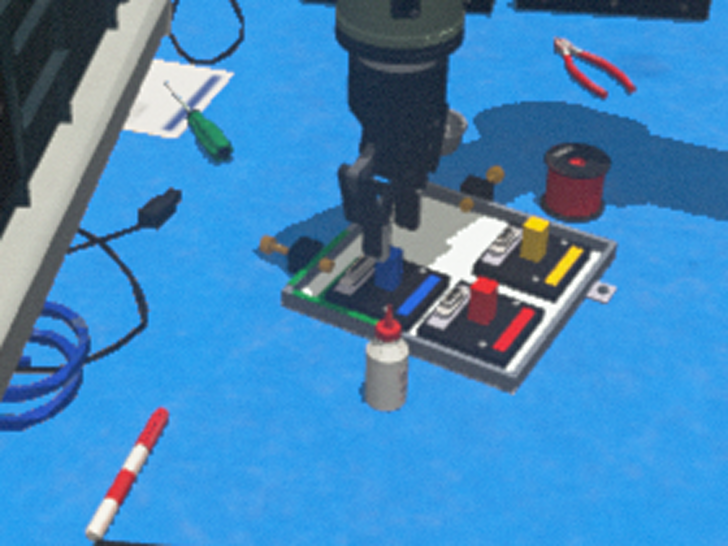

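The fingers straddle the blue knob at about (390,265) in the crop. Descending.

>>> move_arm:
  moves:
    - {"x": 0,"y": 0,"z": 0,"yaw": 0,"fingers": 45}
    - {"x": 0,"y": 0,"z": 9,"yaw": 0,"fingers": 45}
    - {"x": 0,"y": 0,"z": 9,"yaw": 0,"fingers": 45}
    - {"x": 0,"y": 0,"z": 9,"yaw": 0,"fingers": 40}
    - {"x": 0,"y": 0,"z": 8,"yaw": 0,"fingers": 40}

```text
t: 4.32
tool_pos: [0.5861, 0.0682, 0.0454]
orientation: [3.141, 0.001, 2.694]
force: [0.0, -0.0, -0.4]
grip_width: 0.0404
finger_force: 0.0
```

>>> move_arm:
  moves:
    - {"x": 0,"y": 0,"z": 0,"yaw": 0,"fingers": 35}
    - {"x": 0,"y": 0,"z": 0,"yaw": 0,"fingers": 30}
    - {"x": 0,"y": 0,"z": 0,"yaw": 0,"fingers": 30}
    - {"x": 0,"y": 0,"z": 0,"yaw": 0,"fingers": 30}
    - {"x": 0,"y": 0,"z": 0,"yaw": 0,"fingers": 30}

```text
t: 4.73
tool_pos: [0.5859, 0.0684, 0.0457]
orientation: [3.141, 0.001, 2.695]
force: [-0.0, -1.0, -0.2]
grip_width: 0.0302
finger_force: 0.0
```

```bash
python3 -c "
from h import *
st()"
```

```text
t 4.73 tray xy 34.72 50.51 z 45.72 yaw-err -0.20 deg F tray 0.41 -0.97 -0.15 grip 30.2 0.0 [ 0.2   0.82 -0.61  1.8   0.68  0.73  0.34]
```

>>> move_arm:
  moves:
    - {"x": 0,"y": 0,"z": 2,"yaw": -0.2,"fingers": 25}
    - {"x": 0,"y": 0,"z": 0,"yaw": 0,"fingers": 20}
    - {"x": 0,"y": 0,"z": 0,"yaw": 0,"fingers": 10}
    - {"x": 0,"y": 0,"z": 0,"yaw": 0,"fingers": 10}
    - {"x": 0,"y": 0,"z": 0,"yaw": 0,"fingers": 10}
  squeeze: 40

```text
t: 5.15
tool_pos: [0.5857, 0.0684, 0.0434]
orientation: [3.142, 0.0, 2.698]
force: [0.4, 0.0, 1.1]
grip_width: 0.0173
finger_force: 39.7
```

```bash
python3 -c "
from h import *
st()"
```

```text
t 5.15 tray xy 34.55 50.41 z 43.36 yaw-err 0.00 deg F tray 0.38 0.19 1.06 grip 17.3 39.7 [ 0.19  0.83 -0.6   1.8   0.68  0.73  0.34]
```

>>> move_arm:
  moves:
    - {"x": 0,"y": -2,"z": 0,"yaw": 0,"fingers": 10}
    - {"x": 0,"y": -4,"z": 0,"yaw": 0,"fingers": 10}
    - {"x": 0,"y": -5,"z": 0,"yaw": 0,"fingers": 10}
    - {"x": 0,"y": -5,"z": 0,"yaw": 0,"fingers": 10}
    - {"x": 0,"y": -5,"z": 0,"yaw": 0,"fingers": 10}

```text
t: 5.57
tool_pos: [0.5764, 0.0488, 0.0434]
orientation: [3.141, 0.0, 2.698]
force: [0.7, 1.3, 1.2]
grip_width: 0.0175
finger_force: 39.7
```

```bash
python3 -c "
from h import *
st()"
```

```text
t 5.57 tray xy 34.59 28.75 z 43.35 yaw-err -0.01 deg F tray 0.05 1.46 1.17 grip 17.5 39.7 [ 0.23  0.82 -0.6   1.83  0.68  0.71  0.36]
```

>>> move_arm:
  moves:
    - {"x": 0,"y": -5,"z": 0,"yaw": 0,"fingers": 10}
    - {"x": 0,"y": -5,"z": 0,"yaw": 0,"fingers": 10}
    - {"x": 0,"y": -5,"z": 0,"yaw": 0,"fingers": 10}
    - {"x": 0,"y": -5,"z": 0,"yaw": 0,"fingers": 10}
    - {"x": 0,"y": -5,"z": 0,"yaw": 0,"fingers": 10}

```text
t: 5.98
tool_pos: [0.5657, 0.0264, 0.0434]
orientation: [3.142, 0.0, 2.698]
force: [0.4, 1.4, 1.1]
grip_width: 0.0173
finger_force: 39.7
```

>>> move_arm:
  moves:
    - {"x": 0,"y": -5,"z": 0,"yaw": 0,"fingers": 10}
    - {"x": 0,"y": -5,"z": 0,"yaw": 0,"fingers": 10}
    - {"x": 0,"y": -5,"z": 0,"yaw": 0,"fingers": 10}
    - {"x": 0,"y": -5,"z": 0,"yaw": 0,"fingers": 10}
    - {"x": 0,"y": -4,"z": 0,"yaw": 0,"fingers": 10}

```text
t: 6.4
tool_pos: [0.5554, 0.0046, 0.0433]
orientation: [3.142, 0.0, 2.698]
force: [1.0, 1.8, 1.7]
grip_width: 0.0179
finger_force: 39.8
```

```bash
python3 -c "
from h import *
st()"
```

```text
t 6.40 tray xy 34.57 -20.18 z 43.33 yaw-err -0.01 deg F tray 0.13 2.04 1.74 grip 17.9 39.8 [ 0.31  0.79 -0.6   1.9   0.7   0.68  0.41]
```

```bash
python3 - <<'E'
from h import *
v=np.load("tray.npy"); z=np.load("top0.npz"); p=z["p"]
m,f,I=cam("top")
def pix(x,y,zz):
    w=np.array([v[0]+x*np.cos(v[2])-y*np.sin(v[2]),v[1]+x*np.sin(v[2])+y*np.cos(v[2]),zz,1]); c=np.array(m["view"])@w
    return [f*c[0]/c[2]+m["cx"],f*c[1]/c[2]+m["cy"]]
# rectified strips at screw-top height 16mm (axis 11.5, r 6 -> z ~17)
for n,g in dict(side=lambda s,t:pix(36+t,-100+s,.0175),far=lambda s,t:pix(100-s,50+t,.0175)).items():
    S=np.arange(-4,34,1.0); T=[-4,-2,0,2,4]
    M=np.array([[g(s,t) for s in S] for t in T],np.float32)
    R=cv2.remap(p,M[...,0],M[...,1],cv2.INTER_LINEAR).astype(int).mean(0)
    print(n); print([(int(s),int(r[0]),int(r[2]) ) for s,r in zip(S,R)])
E
```

```text
side
[(-4, 0, 0), (-3, 0, 0), (-2, 0, 0), (-1, 0, 0), (0, 0, 0), (1, 0, 0), (2, 0, 0), (3, 0, 0), (4, 0, 0), (5, 0, 0), (6, 0, 0), (7, 0, 0), (8, 0, 0), (9, 0, 0), (10, 0, 0), (11, 0, 0), (12, 0, 0), (13, 0, 0), (14, 0, 0), (15, 0, 0), (16, 0, 0), (17, 0, 0), (18, 0, 0), (19, 0, 0), (20, 0, 0), (21, 0, 0), (22, 0, 0), (23, 0, 0), (24, 0, 0), (25, 0, 0), (26, 0, 0), (27, 0, 0), (28, 0, 0), (29, 0, 0), (30, 0, 0), (31, 0, 0), (32, 0, 0), (33, 0, 0)]
far
[(-4, 0, 0), (-3, 0, 0), (-2, 0, 0), (-1, 0, 0), (0, 0, 0), (1, 0, 0), (2, 0, 0), (3, 0, 0), (4, 0, 0), (5, 0, 0), (6, 0, 0), (7, 0, 0), (8, 0, 0), (9, 0, 0), (10, 0, 0), (11, 0, 0), (12, 0, 0), (13, 0, 0), (14, 0, 0), (15, 0, 0), (16, 0, 0), (17, 0, 0), (18, 0, 0), (19, 0, 0), (20, 0, 0), (21, 0, 0), (22, 0, 0), (23, 0, 0), (24, 0, 0), (25, 0, 0), (26, 0, 0), (27, 0, 0), (28, 0, 0), (29, 0, 0), (30, 0, 0), (31, 0, 0), (32, 0, 0), (33, 0, 0)]
```

>>> move_arm:
  moves:
    - {"x": 0,"y": -4,"z": 0,"yaw": 0,"fingers": 10}
    - {"x": 0,"y": -4,"z": 0,"yaw": 0,"fingers": 10}
    - {"x": 0,"y": -3,"z": 0,"yaw": 0,"fingers": 10}
    - {"x": 0,"y": -1,"z": 0,"yaw": 0,"fingers": 10}
    - {"x": 0,"y": 0,"z": 0,"yaw": 0,"fingers": 10}

```text
t: 6.82
tool_pos: [0.5503, -0.0062, 0.0434]
orientation: [-3.141, -0.0, 2.698]
force: [-0.3, -2.1, 5.4]
grip_width: 0.018
finger_force: 40.3
```

```bash
python3 -c "
from h import *
st()"
```

```text
t 6.82 tray xy 34.62 -32.18 z 43.35 yaw-err -0.02 deg F tray 0.65 -1.98 5.42 grip 18.0 40.3 [ 0.33  0.79 -0.6   1.91  0.7   0.67  0.42]
```

```bash
python3 - <<'E'
from h import *
st()
v=np.load("tray.npy"); z=np.load("top0.npz"); p=z["p"]
m,f,I=cam("top")
def pix(x,y,zz):
    x/=1e3;y/=1e3
    w=np.array([v[0]+x*np.cos(v[2])-y*np.sin(v[2]),v[1]+x*np.sin(v[2])+y*np.cos(v[2]),zz,1]); c=np.array(m["view"])@w
    return [f*c[0]/c[2]+m["cx"],f*c[1]/c[2]+m["cy"]]
for n,g in dict(side=lambda s,t:pix(36+t,-100+s,.0175),far=lambda s,t:pix(100-s,50+t,.0175)).items():
    S=np.arange(-4,30,1.0); T=[-4,-2,0,2,4]
    M=np.array([[g(s,t) for s in S] for t in T],np.float32)
    R=cv2.remap(p,M[...,0],M[...,1],cv2.INTER_LINEAR).astype(int).mean(0)
    print(n,[(int(s),int(r[0]),int(r[2]) ) for s,r in zip(S,R)])
E
```

```text
t 6.82 tray xy 34.62 -32.18 z 43.35 yaw-err -0.02 deg F tray 0.65 -1.98 5.42 grip 18.0 40.3 [ 0.33  0.79 -0.6   1.91  0.7   0.67  0.42]
side [(-4, 149, 162), (-3, 151, 163), (-2, 149, 149), (-1, 151, 118), (0, 171, 90), (1, 197, 83), (2, 214, 87), (3, 215, 87), (4, 212, 85), (5, 203, 87), (6, 185, 104), (7, 177, 140), (8, 193, 186), (9, 223, 227), (10, 238, 243), (11, 238, 242), (12, 237, 240), (13, 236, 240), (14, 236, 239), (15, 235, 238), (16, 236, 238), (17, 235, 239), (18, 235, 239), (19, 235, 239), (20, 236, 239), (21, 235, 239), (22, 236, 239), (23, 236, 239), (24, 236, 239), (25, 236, 239), (26, 236, 239), (27, 236, 239), (28, 236, 239), (29, 236, 239)]
far [(-4, 60, 82), (-3, 68, 96), (-2, 69, 98), (-1, 74, 95), (0, 102, 90), (1, 155, 88), (2, 200, 89), (3, 218, 90), (4, 219, 88), (5, 217, 88), (6, 217, 89), (7, 216, 86), (8, 215, 86), (9, 211, 103), (10, 211, 148), (11, 220, 203), (12, 233, 237), (13, 240, 245), (14, 242, 246), (15, 232, 235), (16, 192, 197), (17, 132, 144), (18, 91, 111), (19, 75, 100), (20, 71, 98), (21, 72, 99), (22, 73, 99), (23, 75, 101), (24, 74, 99), (25, 62, 84), (26, 43, 58), (27, 39, 46), (28, 59, 61), (29, 92, 93)]
```

>>> move_arm:
  moves:
    - {"x": 0,"y": 0,"z": 0,"yaw": 0,"fingers": 10}
    - {"x": 0,"y": 0,"z": 0,"yaw": 0,"fingers": 10}
    - {"x": 0,"y": 0,"z": 0,"yaw": 0,"fingers": 10}
    - {"x": 0,"y": 0,"z": 0,"yaw": 0,"fingers": 10}
    - {"x": 0,"y": 0,"z": 0,"yaw": 0,"fingers": 10}

```text
t: 7.23
tool_pos: [0.5503, -0.0062, 0.0433]
orientation: [-3.141, -0.0, 2.698]
force: [-0.9, -2.1, 7.1]
grip_width: 0.0175
finger_force: 40.4
```

>>> move_arm:
  moves:
    - {"x": 0,"y": -2,"z": -0.1,"yaw": 0,"fingers": 10}
    - {"x": 0,"y": -2,"z": 0,"yaw": 0,"fingers": 10}
    - {"x": 0,"y": -2,"z": 0,"yaw": 0,"fingers": 10}
    - {"x": 0,"y": -2,"z": 0,"yaw": 0,"fingers": 10}
    - {"x": 0,"y": -2,"z": 0,"yaw": 0,"fingers": 10}

```text
t: 7.65
tool_pos: [0.5461, -0.0149, 0.0433]
orientation: [3.142, -0.0, 2.698]
force: [0.2, 0.7, 1.1]
grip_width: 0.0174
finger_force: 39.6
```

```bash
python3 -c "
from h import *
st()"
```

```text
t 7.65 tray xy 34.48 -41.84 z 43.34 yaw-err 0.01 deg F tray -0.16 0.72 1.06 grip 17.4 39.6 [ 0.34  0.78 -0.6   1.92  0.7   0.66  0.43]
```

>>> move_arm:
  moves:
    - {"x": 0,"y": -2,"z": 0,"yaw": 0,"fingers": 10}
    - {"x": 0,"y": -2,"z": 0,"yaw": 0,"fingers": 10}
    - {"x": 0,"y": -2,"z": 0,"yaw": 0,"fingers": 10}
    - {"x": 0,"y": -1,"z": 0,"yaw": 0,"fingers": 10}
    - {"x": 0,"y": -0.5,"z": 0,"yaw": 0,"fingers": 10}

```text
t: 8.07
tool_pos: [0.5428, -0.0218, 0.0434]
orientation: [-3.141, -0.0, 2.698]
force: [0.4, 0.0, -1.0]
grip_width: 0.0172
finger_force: 39.5
```

>>> move_arm:
  moves:
    - {"x": 0,"y": -0.3,"z": 0,"yaw": 0,"fingers": 10}
    - {"x": 0,"y": -0.3,"z": 0,"yaw": 0,"fingers": 10}
    - {"x": 0,"y": -0.3,"z": 0,"yaw": 0,"fingers": 10}
    - {"x": 0,"y": -0.3,"z": 0,"yaw": 0,"fingers": 10}
    - {"x": 0,"y": -0.3,"z": 0,"yaw": 0,"fingers": 10}

```text
t: 8.48
tool_pos: [0.5422, -0.0229, 0.0433]
orientation: [-3.141, -0.0, 2.698]
force: [0.7, 1.7, -0.9]
grip_width: 0.0175
finger_force: 39.4
```

```bash
python3 -c "
from h import *
st()"
```

```text
t 8.48 tray xy 34.45 -50.68 z 43.33 yaw-err 0.01 deg F tray -0.14 1.86 -0.88 grip 17.5 39.4 [ 0.36  0.78 -0.6   1.93  0.71  0.66  0.44]
```

>>> move_arm:
  moves:
    - {"x": 0,"y": -0.3,"z": 0.05,"yaw": 0,"fingers": 10}
    - {"x": 0,"y": -0.3,"z": 0,"yaw": 0,"fingers": 10}
    - {"x": 0,"y": -0.3,"z": 0,"yaw": 0,"fingers": 10}
    - {"x": 0,"y": -0.3,"z": 0,"yaw": 0,"fingers": 10}
    - {"x": 0,"y": -0.3,"z": 0,"yaw": 0,"fingers": 10}

```text
t: 8.9
tool_pos: [0.5416, -0.0242, 0.0433]
orientation: [-3.142, -0.0, 2.698]
force: [0.3, 1.1, -1.5]
grip_width: 0.0173
finger_force: 39.4
```

```bash
python3 -c "
from h import *
st()"
```

```text
t 8.90 tray xy 34.51 -52.17 z 43.34 yaw-err 0.00 deg F tray -0.19 1.16 -1.54 grip 17.3 39.4 [ 0.36  0.78 -0.6   1.93  0.71  0.65  0.44]
```

>>> move_arm:
  moves:
    - {"x": 0,"y": -0.3,"z": 0.05,"yaw": 0,"fingers": 10}
    - {"x": 0,"y": -0.3,"z": 0,"yaw": 0,"fingers": 10}
    - {"x": 0,"y": -0.3,"z": 0,"yaw": 0,"fingers": 10}
    - {"x": 0,"y": -0.2,"z": 0,"yaw": 0,"fingers": 10}
    - {"x": 0,"y": -0.2,"z": 0,"yaw": 0,"fingers": 10}

```text
t: 9.32
tool_pos: [0.5412, -0.0254, 0.0433]
orientation: [3.142, 0.0, 2.698]
force: [0.5, 0.6, -1.3]
grip_width: 0.0175
finger_force: 39.5
```

```bash
python3 -c "
from h import *
st()"
```

```text
t 9.32 tray xy 34.56 -53.41 z 43.34 yaw-err 0.01 deg F tray 0.21 0.73 -1.26 grip 17.5 39.5 [ 0.36  0.78 -0.6   1.93  0.71  0.65  0.44]
```

>>> move_arm:
  moves:
    - {"x": 0,"y": -0.25,"z": 0.05,"yaw": 0,"fingers": 10}
    - {"x": 0,"y": -0.25,"z": 0,"yaw": 0,"fingers": 10}
    - {"x": 0,"y": -0.25,"z": 0,"yaw": 0,"fingers": 10}
    - {"x": 0,"y": -0.2,"z": 0,"yaw": 0,"fingers": 10}
    - {"x": 0,"y": 0,"z": 0,"yaw": 0,"fingers": 10}

```text
t: 9.73
tool_pos: [0.5411, -0.0255, 0.0434]
orientation: [3.14, 0.0, 2.699]
force: [2.6, 6.0, 0.2]
grip_width: 0.017
finger_force: 39.5
```

```bash
python3 -c "
from h import *
st()"
```

```text
t 9.73 tray xy 34.55 -53.56 z 43.37 yaw-err 0.03 deg F tray -0.23 6.52 0.19 grip 17.0 39.5 [ 0.37  0.78 -0.6   1.93  0.71  0.65  0.45]
```

>>> move_arm:
  moves:
    - {"x": 0,"y": -0.2,"z": 0,"yaw": 0,"fingers": 10}
    - {"x": 0,"y": -0.2,"z": 0,"yaw": 0,"fingers": 10}
    - {"x": 0,"y": -0.1,"z": 0,"yaw": 0,"fingers": 10}
    - {"x": 0,"y": 0,"z": 0,"yaw": 0,"fingers": 10}
    - {"x": 0,"y": 0,"z": 0,"yaw": 0,"fingers": 10}

```text
t: 10.15
tool_pos: [0.5411, -0.0256, 0.0434]
orientation: [3.14, 0.0, 2.699]
force: [2.8, 8.1, -0.7]
grip_width: 0.0173
finger_force: 39.5
```

```bash
python3 -c "
from h import *
st()"
```

```text
t 10.15 tray xy 34.56 -53.65 z 43.43 yaw-err 0.05 deg F tray -0.96 8.48 -0.68 grip 17.3 39.5 [ 0.37  0.78 -0.6   1.93  0.71  0.65  0.45]
```

>>> move_arm:
  moves:
    - {"x": 0,"y": -0.3,"z": 0,"yaw": 0,"fingers": 10}
    - {"x": 0,"y": -0.2,"z": 0,"yaw": 0,"fingers": 10}
    - {"x": 0,"y": 0,"z": 0,"yaw": 0,"fingers": 10}
    - {"x": 0,"y": 0,"z": 0,"yaw": 0,"fingers": 10}
    - {"x": 0,"y": 0,"z": 0,"yaw": 0,"fingers": 10}

```text
t: 10.57
tool_pos: [0.541, -0.0256, 0.0435]
orientation: [3.139, 0.001, 2.699]
force: [4.9, 8.8, -1.2]
grip_width: 0.0175
finger_force: 39.4
```

>>> move_arm:
  moves:
    - {"x": 0,"y": 0,"z": 0,"yaw": 0,"fingers": 10}
    - {"x": 0,"y": 0,"z": 0,"yaw": 0,"fingers": 10}
    - {"x": 0,"y": 0,"z": 0,"yaw": 0,"fingers": 10}
    - {"x": 0,"y": 0,"z": 0,"yaw": 0,"fingers": 10}
    - {"x": 0,"y": 0,"z": 0,"yaw": 0,"fingers": 10}

```text
t: 10.98
tool_pos: [0.541, -0.0256, 0.0435]
orientation: [3.139, 0.001, 2.699]
force: [3.7, 9.7, -1.2]
grip_width: 0.0173
finger_force: 39.4
```

```bash
python3 -c "
from h import *
st()"
```

```text
t 10.98 tray xy 34.54 -53.67 z 43.49 yaw-err 0.07 deg F tray -0.84 10.37 -1.25 grip 17.3 39.4 [ 0.37  0.78 -0.6   1.93  0.71  0.65  0.45]
```

>>> move_arm:
  moves:
    - {"x": 0,"y": 0.4,"z": 0,"yaw": 0,"fingers": 10}
    - {"x": 0,"y": 0.4,"z": 0,"yaw": 0,"fingers": 10}
    - {"x": 0,"y": 0.3,"z": 0,"yaw": 0,"fingers": 10}
    - {"x": 0,"y": 0,"z": 0,"yaw": 0,"fingers": 10}
    - {"x": 0,"y": 0,"z": 0,"yaw": 0,"fingers": 10}

```text
t: 11.4
tool_pos: [0.5411, -0.0255, 0.0434]
orientation: [3.14, 0.0, 2.699]
force: [2.4, 4.9, -0.3]
grip_width: 0.0171
finger_force: 39.8
```

```bash
python3 -c "
from h import *
st()"
```

```text
t 11.40 tray xy 34.57 -53.55 z 43.39 yaw-err 0.03 deg F tray 0.04 5.43 -0.28 grip 17.1 39.8 [ 0.37  0.78 -0.6   1.93  0.71  0.65  0.45]
```

>>> move_arm:
  moves:
    - {"x": 0,"y": 0.4,"z": 0,"yaw": 0,"fingers": 10}
    - {"x": 0,"y": 0,"z": 0,"yaw": 0,"fingers": 10}
    - {"x": 0,"y": 0,"z": 0,"yaw": 0,"fingers": 26}
    - {"x": 0,"y": 0,"z": 0,"yaw": 0,"fingers": 35}
    - {"x": 0,"y": 0,"z": 0,"yaw": 0,"fingers": 40}

```text
t: 11.82
tool_pos: [0.5407, -0.0263, 0.0431]
orientation: [-3.141, -0.0, 2.698]
force: [-0.2, -0.4, -0.6]
grip_width: 0.0403
finger_force: 0.0
```

>>> move_arm:
  moves:
    - {"x": 0,"y": 0,"z": 0,"yaw": 0,"fingers": 40}
    - {"x": 0,"y": 0,"z": -10,"yaw": 0,"fingers": 40}
    - {"x": 0,"y": 0,"z": -20,"yaw": 0,"fingers": 40}
    - {"x": 0,"y": 0,"z": -25,"yaw": 0,"fingers": 40}
    - {"x": 0,"y": 0,"z": -25,"yaw": 0,"fingers": 40}

```text
t: 12.23
tool_pos: [0.5405, -0.0256, 0.1246]
orientation: [-3.141, -0.001, 2.699]
force: [0.9, -0.7, 0.5]
grip_width: 0.0402
finger_force: 0.0
```

```bash
python3 -c "
from h import *
st()"
```

```text
t 12.23 tray xy 34.07 -53.91 z 124.61 yaw-err 0.03 deg F tray 1.15 -0.23 0.53 grip 40.2 0.0 [ 0.44  0.66 -0.7   1.9   0.58  0.8   0.55]
```

>>> move_arm:
  moves:
    - {"x": 17.1,"y": 20.8,"z": 0,"yaw": 0,"fingers": 40}
    - {"x": 17.1,"y": 20.8,"z": 0,"yaw": 0,"fingers": 40}
    - {"x": 17.1,"y": 20.8,"z": 0,"yaw": 0,"fingers": 40}
    - {"x": 17.1,"y": 20.8,"z": 0,"yaw": 0,"fingers": 40}
    - {"x": 17.1,"y": 20.8,"z": 0,"yaw": 0,"fingers": 40}

```text
t: 12.65
tool_pos: [0.5079, 0.1058, 0.1241]
orientation: [3.142, 0.001, 2.698]
force: [1.0, 0.1, 0.6]
grip_width: 0.0402
finger_force: 0.0
```

>>> move_arm:
  moves:
    - {"x": 0,"y": 0,"z": 20,"yaw": 0,"fingers": 40}
    - {"x": 0,"y": 0,"z": 15,"yaw": 0,"fingers": 40}
    - {"x": 0,"y": 0,"z": 5,"yaw": 0,"fingers": 40}
    - {"x": 0,"y": 0,"z": 0,"yaw": 0,"fingers": 40}
    - {"x": 0,"y": 0,"z": 0,"yaw": 0,"fingers": 40}

```text
t: 13.07
tool_pos: [0.5085, 0.1047, 0.0839]
orientation: [3.142, 0.0, 2.698]
force: [-0.2, -0.2, -0.7]
grip_width: 0.04
finger_force: 0.0
```

```bash
python3 - <<'E'
from h import *
st()
p,d=get_image("side"); z=cv2.resize(p[...,::-1][130:340,150:430],None,fx=2.6,fy=2.6,interpolation=cv2.INTER_CUBIC); cv2.imwrite("pics/side2.png",z)
p,d=get_image("top"); P=cloud("top",d); v=np.load("tray.npy")
hsv=cv2.cvtColor(p,cv2.COLOR_RGB2HSV); mk=(hsv[...,0]>100)&(hsv[...,0]<130)&(hsv[...,1]>110)&(P[...,2]>.042)&(P[...,2]<.056)
q=P[mk][:,:2]-v[:2]; c,s=np.cos(v[2]),np.sin(v[2]); L=np.c_[q@[c,s],q@[-s,c]]*1e3; print("blue",len(L),L.mean(0),L.min(0),L.max(0))
E
```

```text
t 13.07 tray xy -50.78 50.11 z 83.88 yaw-err -0.02 deg F tray -0.09 -0.28 -0.71 grip 40.0 0.0 [ 0.16  0.69 -0.65  1.98  0.65  0.69  0.22]
blue 168 [  57.15399572 -130.54021298] [-204.85724813 -604.47556909] [397.40468207 453.78924548]
```

View pics/side2.png

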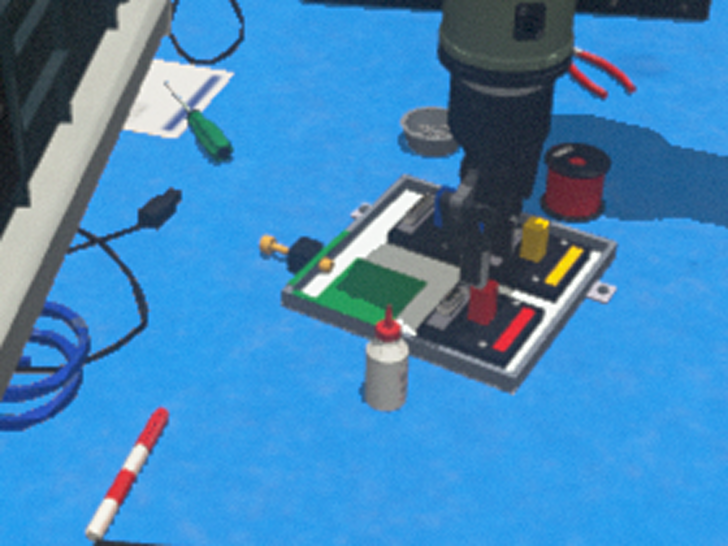

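Blue now stands in the far right corner around (430,225) in the crop, the green corner at (370,290) is free, and the fingers are above the red knob at (483,300). Going down on red.

>>> move_arm:
  moves:
    - {"x": 0,"y": 0,"z": 10,"yaw": 0,"fingers": 40}
    - {"x": 0,"y": 0,"z": 12,"yaw": 0,"fingers": 40}
    - {"x": 0,"y": 0,"z": 10,"yaw": 0,"fingers": 40}
    - {"x": 0,"y": 0,"z": 8,"yaw": 0,"fingers": 35}
    - {"x": 0,"y": 0,"z": 0,"yaw": 0,"fingers": 30}

```text
t: 13.58
tool_pos: [0.5074, 0.1047, 0.0413]
orientation: [-3.14, -0.002, 2.699]
force: [-0.4, -0.3, -0.8]
grip_width: 0.0299
finger_force: 0.0
```

```bash
python3 -c "
from h import *
st()"
```

```text
t 13.58 tray xy -51.77 49.58 z 41.31 yaw-err 0.02 deg F tray -0.21 -0.44 -0.75 grip 29.9 0.0 [ 0.11  0.76 -0.59  1.99  0.72  0.62  0.16]
```

>>> move_arm:
  moves:
    - {"x": 0,"y": 0,"z": 0,"yaw": 0,"fingers": 25}
    - {"x": 0,"y": 0,"z": 0,"yaw": 0,"fingers": 20}
    - {"x": 0,"y": 0,"z": 0,"yaw": 0,"fingers": 10}
    - {"x": 0,"y": 0,"z": 0,"yaw": 0,"fingers": 10}
    - {"x": 0,"y": 0,"z": 0,"yaw": 0,"fingers": 10}
  squeeze: 40

```text
t: 14.0
tool_pos: [0.5085, 0.1048, 0.0435]
orientation: [3.141, 0.0, 2.698]
force: [-1.1, 0.3, 1.9]
grip_width: 0.0169
finger_force: 39.6
```

```bash
python3 -c "
from h import *
st()"
```

```text
t 14.00 tray xy -50.85 50.19 z 43.55 yaw-err -0.00 deg F tray -1.12 -0.22 1.92 grip 16.9 39.6 [ 0.11  0.75 -0.59  1.99  0.72  0.62  0.16]
```

>>> move_arm:
  moves:
    - {"x": -2,"y": 0,"z": 0,"yaw": 0,"fingers": 10}
    - {"x": -4,"y": 0,"z": 0,"yaw": 0,"fingers": 10}
    - {"x": -5,"y": 0,"z": 0,"yaw": 0,"fingers": 10}
    - {"x": -5,"y": 0,"z": 0,"yaw": 0,"fingers": 10}
    - {"x": -5,"y": 0,"z": 0,"yaw": 0,"fingers": 10}

```text
t: 14.42
tool_pos: [0.5279, 0.0958, 0.0436]
orientation: [3.141, 0.0, 2.698]
force: [-2.7, 1.0, 6.9]
grip_width: 0.017
finger_force: 40.6
```

```bash
python3 -c "
from h import *
st()"
```

```text
t 14.42 tray xy -29.45 50.36 z 43.55 yaw-err 0.00 deg F tray -2.85 -0.22 6.89 grip 17.0 40.6 [ 0.14  0.77 -0.6   1.95  0.71  0.65  0.21]
```

>>> move_arm:
  moves:
    - {"x": -5,"y": 0,"z": 0,"yaw": 0,"fingers": 10}
    - {"x": -5,"y": 0,"z": 0,"yaw": 0,"fingers": 10}
    - {"x": -5,"y": 0,"z": 0,"yaw": 0,"fingers": 10}
    - {"x": -5,"y": 0,"z": 0,"yaw": 0,"fingers": 10}
    - {"x": -5,"y": 0,"z": 0,"yaw": 0,"fingers": 10}

```text
t: 14.83
tool_pos: [0.5505, 0.085, 0.0436]
orientation: [3.141, 0.0, 2.698]
force: [-4.2, 1.7, 7.8]
grip_width: 0.0171
finger_force: 40.6
```

```bash
python3 -c "
from h import *
st()"
```

```text
t 14.83 tray xy -4.41 50.30 z 43.55 yaw-err -0.00 deg F tray -4.51 -0.25 7.81 grip 17.1 40.6 [ 0.17  0.79 -0.6   1.89  0.7   0.68  0.26]
```

>>> move_arm:
  moves:
    - {"x": -5,"y": 0,"z": -0.1,"yaw": 0,"fingers": 10}
    - {"x": -5,"y": 0,"z": 0,"yaw": 0,"fingers": 10}
    - {"x": -5,"y": 0,"z": 0,"yaw": 0,"fingers": 10}
    - {"x": -5,"y": 0,"z": 0,"yaw": 0,"fingers": 10}
    - {"x": -5,"y": 0,"z": 0,"yaw": 0,"fingers": 10}

```text
t: 15.25
tool_pos: [0.573, 0.0742, 0.0435]
orientation: [3.141, 0.0, 2.698]
force: [-3.5, 0.9, 6.7]
grip_width: 0.0171
finger_force: 40.4
```

```bash
python3 -c "
from h import *
st()"
```

```text
t 15.25 tray xy 20.54 50.22 z 43.54 yaw-err 0.00 deg F tray -3.55 -0.72 6.65 grip 17.1 40.4 [ 0.19  0.82 -0.61  1.84  0.69  0.71  0.31]
```

>>> move_arm:
  moves:
    - {"x": -4,"y": 0,"z": 0,"yaw": 0,"fingers": 10}
    - {"x": -4,"y": 0,"z": 0,"yaw": 0,"fingers": 10}
    - {"x": -3,"y": 0,"z": 0,"yaw": 0,"fingers": 10}
    - {"x": -2,"y": 0,"z": 0,"yaw": 0,"fingers": 10}
    - {"x": -2,"y": 0,"z": 0,"yaw": 0,"fingers": 10}

```text
t: 15.67
tool_pos: [0.5864, 0.0678, 0.0436]
orientation: [3.141, 0.0, 2.698]
force: [-3.5, 2.0, 7.3]
grip_width: 0.0172
finger_force: 40.5
```

```bash
python3 -c "
from h import *
st()"
```

```text
t 15.67 tray xy 35.47 50.18 z 43.56 yaw-err -0.01 deg F tray -3.96 0.29 7.26 grip 17.2 40.5 [ 0.2   0.83 -0.61  1.8   0.69  0.73  0.34]
```

>>> move_arm:
  moves:
    - {"x": -2,"y": 0,"z": -0.15,"yaw": 0,"fingers": 10}
    - {"x": -2,"y": 0,"z": -0.15,"yaw": 0,"fingers": 10}
    - {"x": -2,"y": 0,"z": 0,"yaw": 0,"fingers": 10}
    - {"x": -2,"y": 0,"z": 0,"yaw": 0,"fingers": 10}
    - {"x": -1,"y": 0,"z": 0,"yaw": 0,"fingers": 10}

```text
t: 16.08
tool_pos: [0.5944, 0.0638, 0.0436]
orientation: [-3.142, 0.0, 2.698]
force: [-1.2, 0.7, 0.5]
grip_width: 0.0173
finger_force: 39.7
```

```bash
python3 -c "
from h import *
st()"
```

```text
t 16.08 tray xy 44.40 49.98 z 43.58 yaw-err -0.01 deg F tray -1.36 0.18 0.53 grip 17.3 39.7 [ 0.21  0.84 -0.61  1.78  0.68  0.75  0.36]
```

>>> move_arm:
  moves:
    - {"x": -0.4,"y": 0,"z": 0,"yaw": 0,"fingers": 10}
    - {"x": -0.3,"y": 0,"z": 0,"yaw": 0,"fingers": 10}
    - {"x": -0.3,"y": 0,"z": 0,"yaw": 0,"fingers": 10}
    - {"x": -0.3,"y": 0,"z": 0,"yaw": 0,"fingers": 10}
    - {"x": -0.3,"y": 0,"z": 0,"yaw": 0,"fingers": 10}

```text
t: 16.5
tool_pos: [0.5955, 0.0634, 0.0436]
orientation: [-3.142, -0.0, 2.698]
force: [0.6, -0.4, -1.1]
grip_width: 0.0175
finger_force: 39.5
```

```bash
python3 -c "
from h import *
st()"
```

```text
t 16.50 tray xy 45.59 50.11 z 43.60 yaw-err 0.01 deg F tray 0.72 -0.06 -1.06 grip 17.5 39.5 [ 0.21  0.84 -0.61  1.78  0.68  0.75  0.36]
```

>>> move_arm:
  moves:
    - {"x": -0.4,"y": 0,"z": 0.1,"yaw": 0,"fingers": 10}
    - {"x": -0.4,"y": 0,"z": 0,"yaw": 0,"fingers": 10}
    - {"x": -0.4,"y": 0,"z": 0,"yaw": 0,"fingers": 10}
    - {"x": -0.3,"y": 0,"z": 0,"yaw": 0,"fingers": 10}
    - {"x": -0.3,"y": 0,"z": 0,"yaw": 0,"fingers": 10}

```text
t: 16.92
tool_pos: [0.5973, 0.0626, 0.0436]
orientation: [3.142, 0.0, 2.698]
force: [-1.1, 0.1, 1.0]
grip_width: 0.0177
finger_force: 39.7
```

```bash
python3 -c "
from h import *
st()"
```

```text
t 16.92 tray xy 47.46 50.16 z 43.59 yaw-err 0.00 deg F tray -1.03 -0.40 1.04 grip 17.7 39.7 [ 0.21  0.84 -0.61  1.77  0.68  0.75  0.36]
```

>>> move_arm:
  moves:
    - {"x": -0.3,"y": 0,"z": 0,"yaw": 0,"fingers": 10}
    - {"x": -0.3,"y": 0,"z": 0,"yaw": 0,"fingers": 10}
    - {"x": -0.3,"y": 0,"z": 0,"yaw": 0,"fingers": 10}
    - {"x": -0.2,"y": 0,"z": 0,"yaw": 0,"fingers": 10}
    - {"x": -0.1,"y": 0,"z": 0,"yaw": 0,"fingers": 10}

```text
t: 17.33
tool_pos: [0.5983, 0.0621, 0.0436]
orientation: [3.142, -0.0, 2.698]
force: [-3.4, 0.1, 2.5]
grip_width: 0.0172
finger_force: 39.7
```

```bash
python3 -c "
from h import *
st()"
```

```text
t 17.33 tray xy 48.65 50.16 z 43.58 yaw-err 0.01 deg F tray -3.09 -1.30 2.48 grip 17.2 39.7 [ 0.21  0.84 -0.61  1.77  0.68  0.75  0.36]
```

>>> move_arm:
  moves:
    - {"x": -0.2,"y": 0,"z": 0,"yaw": 0,"fingers": 10}
    - {"x": -0.2,"y": 0,"z": 0,"yaw": 0,"fingers": 10}
    - {"x": -0.2,"y": 0,"z": 0,"yaw": 0,"fingers": 10}
    - {"x": -0.2,"y": 0,"z": 0,"yaw": 0,"fingers": 10}
    - {"x": 0,"y": 0,"z": 0,"yaw": 0,"fingers": 10}

```text
t: 17.75
tool_pos: [0.5991, 0.0618, 0.0436]
orientation: [3.141, 0.0, 2.698]
force: [-1.3, 1.0, 1.4]
grip_width: 0.0173
finger_force: 39.8
```

```bash
python3 -c "
from h import *
st()"
```

```text
t 17.75 tray xy 49.48 50.18 z 43.59 yaw-err 0.00 deg F tray -1.58 0.40 1.43 grip 17.3 39.8 [ 0.21  0.84 -0.61  1.77  0.68  0.75  0.37]
```

>>> move_arm:
  moves:
    - {"x": -0.25,"y": 0,"z": 0,"yaw": 0,"fingers": 10}
    - {"x": -0.25,"y": 0,"z": 0,"yaw": 0,"fingers": 10}
    - {"x": -0.25,"y": 0,"z": 0,"yaw": 0,"fingers": 10}
    - {"x": -0.25,"y": 0,"z": 0,"yaw": 0,"fingers": 10}
    - {"x": 0,"y": 0,"z": 0,"yaw": 0,"fingers": 10}

```text
t: 18.17
tool_pos: [0.6, 0.0613, 0.0436]
orientation: [3.142, 0.0, 2.698]
force: [-1.7, 0.5, 2.7]
grip_width: 0.0173
finger_force: 39.9
```

```bash
python3 -c "
from h import *
st()"
```

```text
t 18.17 tray xy 50.51 50.14 z 43.56 yaw-err -0.00 deg F tray -1.79 -0.29 2.65 grip 17.3 39.9 [ 0.21  0.84 -0.61  1.77  0.68  0.76  0.37]
```

>>> move_arm:
  moves:
    - {"x": -0.25,"y": 0,"z": 0,"yaw": 0,"fingers": 10}
    - {"x": -0.25,"y": 0,"z": 0,"yaw": 0,"fingers": 10}
    - {"x": -0.25,"y": 0,"z": 0,"yaw": 0,"fingers": 10}
    - {"x": -0.25,"y": 0,"z": 0,"yaw": 0,"fingers": 10}
    - {"x": 0,"y": 0,"z": 0,"yaw": 0,"fingers": 10}

```text
t: 18.58
tool_pos: [0.6009, 0.0609, 0.0436]
orientation: [3.142, 0.0, 2.698]
force: [-2.3, 1.0, 3.4]
grip_width: 0.0176
finger_force: 39.9
```

```bash
python3 -c "
from h import *
st()"
```

```text
t 18.58 tray xy 51.49 50.15 z 43.59 yaw-err 0.00 deg F tray -2.48 -0.08 3.35 grip 17.6 39.9 [ 0.21  0.85 -0.61  1.76  0.68  0.76  0.37]
```

>>> move_arm:
  moves:
    - {"x": -0.25,"y": 0,"z": -0.05,"yaw": 0,"fingers": 10}
    - {"x": -0.25,"y": 0,"z": 0,"yaw": 0,"fingers": 10}
    - {"x": -0.25,"y": 0,"z": 0,"yaw": 0,"fingers": 10}
    - {"x": -0.25,"y": 0,"z": 0,"yaw": 0,"fingers": 10}
    - {"x": 0,"y": 0,"z": 0,"yaw": 0,"fingers": 10}

```text
t: 19.0
tool_pos: [0.601, 0.0608, 0.0436]
orientation: [-3.141, -0.001, 2.699]
force: [-8.5, 3.1, 7.6]
grip_width: 0.0171
finger_force: 40.5
```

```bash
python3 -c "
from h import *
st()"
```

```text
t 19.00 tray xy 51.67 50.13 z 43.55 yaw-err 0.02 deg F tray -8.96 -0.87 7.59 grip 17.1 40.5 [ 0.21  0.85 -0.62  1.76  0.68  0.76  0.37]
```

>>> move_arm:
  moves:
    - {"x": -0.2,"y": 0,"z": -0.1,"yaw": 0,"fingers": 10}
    - {"x": -0.1,"y": 0,"z": -0.1,"yaw": 0,"fingers": 10}
    - {"x": 0,"y": 0,"z": 0,"yaw": 0,"fingers": 10}
    - {"x": 0,"y": 0,"z": 0,"yaw": 0,"fingers": 10}
    - {"x": 0,"y": 0,"z": 0,"yaw": 0,"fingers": 10}

```text
t: 19.42
tool_pos: [0.6011, 0.0608, 0.0436]
orientation: [-3.141, -0.002, 2.699]
force: [-8.0, 2.8, 4.9]
grip_width: 0.0172
finger_force: 40.3
```

```bash
python3 -c "
from h import *
st()"
```

```text
t 19.42 tray xy 51.74 50.12 z 43.61 yaw-err 0.03 deg F tray -8.44 -0.89 4.86 grip 17.2 40.3 [ 0.21  0.85 -0.62  1.76  0.68  0.76  0.37]
```

>>> move_arm:
  moves:
    - {"x": -0.3,"y": 0,"z": 0,"yaw": 0,"fingers": 10}
    - {"x": -0.2,"y": 0,"z": 0,"yaw": 0,"fingers": 10}
    - {"x": 0,"y": 0,"z": 0,"yaw": 0,"fingers": 10}
    - {"x": 0,"y": 0,"z": 0,"yaw": 0,"fingers": 10}
    - {"x": 0,"y": 0,"z": 0,"yaw": 0,"fingers": 10}

```text
t: 19.83
tool_pos: [0.6011, 0.0608, 0.0436]
orientation: [-3.141, -0.002, 2.699]
force: [-11.6, 3.4, 8.4]
grip_width: 0.0174
finger_force: 40.7
```

```bash
python3 -c "
from h import *
st()"
```

```text
t 19.83 tray xy 51.77 50.15 z 43.61 yaw-err 0.04 deg F tray -11.95 -1.89 8.35 grip 17.4 40.7 [ 0.21  0.85 -0.62  1.76  0.68  0.76  0.37]
```

>>> move_arm:
  moves:
    - {"x": 0,"y": 0,"z": 0,"yaw": 0,"fingers": 10}
    - {"x": 0,"y": 0,"z": 0,"yaw": 0,"fingers": 10}
    - {"x": 0,"y": 0,"z": 0,"yaw": 0,"fingers": 10}
    - {"x": 0,"y": 0,"z": 0,"yaw": 0,"fingers": 10}
    - {"x": 0,"y": 0,"z": 0,"yaw": 0,"fingers": 10}

```text
t: 20.25
tool_pos: [0.6012, 0.0607, 0.0436]
orientation: [-3.141, -0.002, 2.699]
force: [-11.6, 3.5, 8.5]
grip_width: 0.0173
finger_force: 40.7
```

>>> move_arm:
  moves:
    - {"x": 0.3,"y": 0,"z": 0,"yaw": 0,"fingers": 10}
    - {"x": 0.3,"y": 0,"z": 0,"yaw": 0,"fingers": 10}
    - {"x": 0.2,"y": 0,"z": 0,"yaw": 0,"fingers": 10}
    - {"x": 0,"y": 0,"z": 0,"yaw": 0,"fingers": 10}
    - {"x": 0,"y": 0,"z": 0,"yaw": 0,"fingers": 10}

```text
t: 20.67
tool_pos: [0.6011, 0.0608, 0.0436]
orientation: [-3.141, -0.001, 2.699]
force: [-5.9, 2.2, 3.0]
grip_width: 0.0173
finger_force: 40.0
```

```bash
python3 -c "
from h import *
st()"
```

```text
t 20.67 tray xy 51.73 50.15 z 43.58 yaw-err 0.02 deg F tray -6.29 -0.55 3.02 grip 17.3 40.0 [ 0.21  0.85 -0.62  1.76  0.68  0.76  0.37]
```

Back off a little more to about 3 N, then release and rise.

>>> move_arm:
  moves:
    - {"x": 0.3,"y": 0,"z": 0,"yaw": 0,"fingers": 10}
    - {"x": 0.1,"y": 0,"z": 0,"yaw": 0,"fingers": 10}
    - {"x": 0,"y": 0,"z": 0,"yaw": 0,"fingers": 26}
    - {"x": 0,"y": 0,"z": 0,"yaw": 0,"fingers": 35}
    - {"x": 0,"y": 0,"z": 0,"yaw": 0,"fingers": 40}

```text
t: 21.08
tool_pos: [0.6017, 0.0604, 0.0438]
orientation: [3.142, 0.0, 2.698]
force: [-0.1, -0.4, 0.5]
grip_width: 0.0399
finger_force: 0.0
```

>>> move_arm:
  moves:
    - {"x": 0,"y": 0,"z": 0,"yaw": 0,"fingers": 40}
    - {"x": 0,"y": 0,"z": -15,"yaw": 0,"fingers": 40}
    - {"x": 0,"y": 0,"z": -30,"yaw": 0,"fingers": 40}
    - {"x": 0,"y": 0,"z": -35,"yaw": 0,"fingers": 40}
    - {"x": 0,"y": 0,"z": -30,"yaw": 0,"fingers": 40}

```text
t: 21.5
tool_pos: [0.6013, 0.061, 0.1567]
orientation: [3.141, 0.0, 2.699]
force: [0.3, -0.1, 0.6]
grip_width: 0.04
finger_force: 0.0
```

>>> move_arm:
  moves:
    - {"x": 25,"y": 0,"z": -10,"yaw": 0,"fingers": 40}
    - {"x": 35,"y": 0,"z": -10,"yaw": 0,"fingers": 40}
    - {"x": 35,"y": 0,"z": 0,"yaw": 0,"fingers": 40}
    - {"x": 35,"y": 0,"z": 0,"yaw": 0,"fingers": 40}
    - {"x": 20,"y": 0,"z": 0,"yaw": 0,"fingers": 40}

```text
t: 21.92
tool_pos: [0.463, 0.1261, 0.1751]
orientation: [-3.141, 0.001, 2.7]
force: [0.5, 0.4, 0.7]
grip_width: 0.04
finger_force: 0.0
```

```bash
python3 - <<'E'
from h import *
st()
p,d=get_image("side"); cv2.imwrite("pics/side3.png",cv2.resize(p[...,::-1][130:340,150:430],None,fx=2.6,fy=2.6,interpolation=cv2.INTER_CUBIC))
p,d=get_image("top"); P=cloud("top",d); v=np.load("tray.npy"); c,s=np.cos(v[2]),np.sin(v[2])
q=P[...,:2]-v[:2]; X=q@np.array([c,s])*1e3; Y=q@np.array([-s,c])*1e3
hsv=cv2.cvtColor(p,cv2.COLOR_RGB2HSV); H=hsv[...,0].astype(int)
for n,h in dict(red=(H<8)|(H>172),blue=(H>100)&(H<130),yel=(H>20)&(H<35)).items():
    m=h&(hsv[...,1]>110)&(P[...,2]>.044)&(P[...,2]<.056)&(abs(X)<100)&(abs(Y)<100); print(n,m.sum(),X[m].mean() if m.any() else 0,Y[m].mean() if m.any() else 0)
E
```

```text
t 21.92 tray xy -101.05 49.91 z 175.07 yaw-err 0.12 deg F tray 0.29 0.63 0.66 grip 40.0 0.0 [ 0.21  0.51 -0.79  2.02  0.49  0.81  0.27]
red 72 51.02114747649599 49.2180054404175
blue 75 34.14892855371688 -53.96676609844444
yel 80 -51.05834969525305 -49.9230817673411
```

View pics/side3.png

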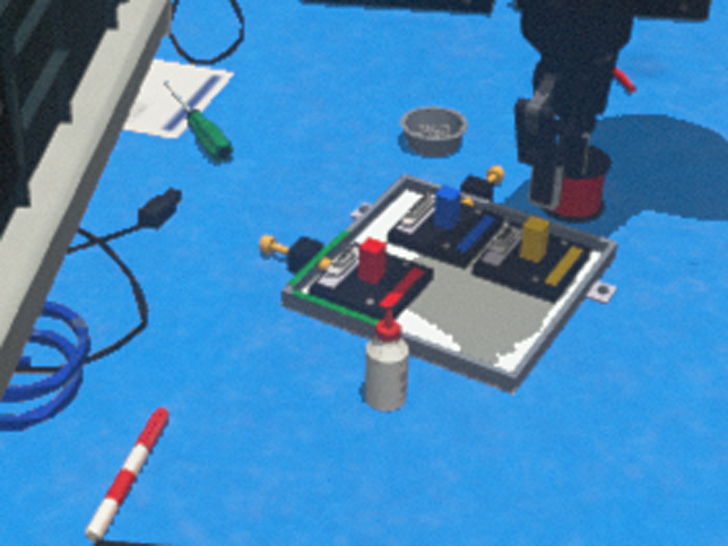

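Red is in the green corner at (372,262), against its screw at (325,265). Blue is in the right corner at (448,207), yellow at (537,238) hasn't moved, and the robot is clear of everything. Handing in.

```bash
python3 -c "
from h import *
print(env.finish_job())"
```

```text
the job is handed in; nothing more can be done
None
```

I slid the blue carrier into the empty corner and pressed it against its stop at about 10 N, then slid the red one into the green corner and pressed it home at about 12 N (measured at the wrist, floor friction included). Both are released, the yellow carrier has not moved, and I handed the job in at about 22 s.

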